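Fit the caddy shelf and hold up the fullest hair pin tin

ROBOT

A 6-joint arm with a two-finger parallel gripper is mounted at the origin on the work surface. World frame = base frame: x ahead of the robot, y to its left, z up, the work surface at z = 0. Lengths are in m, angles in degrees, forces in N, time in s.
With the tool pointing down it reaches from about 0.35 to 0.85 m from the base axis. Payload 8.1 kg.
Tool frame: the origin (TCP) lies midway between the tips of the shut fingers; the grasp point (between the pads) lies 19 mm behind it; y points along the fingers, z is the direction in which the jaws open and shut, and the axes are right-handed (so a half turn about y gives the same grasp; the last joint's range is limited). The gripper opens to 93 mm and grips with 3 to 60 N. Pads are 15 mm wide; open, the fingers measure 128 mm over their backs; the gripper's body (75 mm by 188 mm) begins 65 mm behind the grasp point.
Start: joints at [-71.184, 7.471, 85.268, -0, 87.261, -4.893], TCP at [0.241, -0.549, 0.186] pointing down, gripper open.
Joint ranges: [-169.43, 169.43], [-51.17, 129.36], [1.28, 143.12], [-76.62, 256.62], [0, 156.53], [-152.29, 152.29]. Speed limits (degrees/s): [136.94, 136.94, 159.86, 180, 180, 180].

INTERFACE

Orientations are given as [roll, pitch, yaw] about the fixed x, y, z axes, in that order (R = Rz(yaw) Ry(pitch) Rx(roll)).
In Python, from rig import arm gives the robot as it stands.
- The arm moves only by the shell command python3 -m handwheel 'ROWS' [FORCE]. ROWS is text: rows parted by semicolons, each of 5 numbers parted by spaces: the gripper command: -1 is shut, 1 is fully open, values between are in proportion, then the shift along the world's x, y, z normalised to -1 to 1, where 1 is 0.1 m, then the turn about the world's z normalised to -1 to 1, where 1 is 360 degrees. A call has 1 to 8 rows; each row is the pose to reach, as a shift and turn from the pose commanded when the call began, turning the shorter way round; what a row does not reach only later rows make up. A row lasts 1/10 s, in which the tool goes at most 50 mm and 8.59 degrees, less where a joint would pass 70% of its speed; a pose out of reach is approached as far as the arm can. A call with a number of a shift or a turn outside -1 to 1 is refused whole. A call with a gripper value outside its range is refused whole. The fingers move at their own pace and stop on an object; FORCE is the grip in N (left out, the last holds). Time passes only in rows, so rows that repeat a pose let the fingers close. It gives the time, the measured TCP pose, the force and the opening at its end, in the units of the state.
- arm.get_state(): the state, without advancing time (a new reading comes with each control period).
- arm.read_camera(name): name is "scene" or "top" or "wrist"; returns a dict with "color" (384x512x3 uint8, red, green, blue), "K" (3x3 intrinsics, pixels), "dist" ([k1, k2, p1, p2, k3] as OpenCV has them; the pictures are not rectified), "R" (3x3) and "t" (3): a world point X has camera coordinates R X + t. Camera axes: x right, y down, z forward; pixel columns grow to the right and rows downward; lengths in m; the calibration is good to about 2 mm. A picture is of the moment at which its call begins. There is no depth.
- arm.close_job(): hands the job in, once; it reports no verdict.
The state is a dict: "time": time; "qpos": joint angles; "joint_velocities": joint speeds; "tau": joint torques, N m; "tcp_pos": TCP position; "tcp_rot": TCP orientation; "ft_force": force on the tool from outside, world axes, zero at the start; "torque": the same for the moment, N m; "finger_gap": opening from 0.0 (shut) to 1.0 (fully open).
Only numpy, scipy, OpenCV 4.12 (cv2) and the standard library are available. Lean on these libraries where they do the work, as an engineer would, in place of code of your own. Each camera call takes 0.05 s, during which the arm holds its last target. There are 200 camera calls.

TASK

First pick up the green shelf plate from its wooden block and lower it, still in the grip, over the two steel pins of the white stand until it lies flush, then let go. Then heft the three pin tins on the dark tray one at a time from the robot's left to its right, lifting each straight up a few centimetres for a moment and setting it back upright on its white spot, to feel which is the heaviest. Finish holding that heaviest tin upright and still in the gripper over the middle of the shelf plate, at least 10 cm above it, ready to be taken from you, with the other two on their spots and nothing else on the ledge disturbed.

Things in the scene. Friction and masses are not known exactly. Their poses are not given: they have to be found in the camera images.
- stand: white plastic stand fixed to the ledge: foot 64 x 150 x 8 mm, on it an upright bar 30 mm wide (x), 130 mm long (y) whose flat top is 40 mm above the ledge; two upright steel pins 8 mm in diameter with tapered tips rise 18 mm from the bar's top, on its centre line at y = +48 and -48 mm. Origin at the centre of the underside, x across, y along the bar, z up
- pin_left (a point): tip of the stand's pin at the stand's y = +48 mm, 58 mm above the ledge
- pin_right (a point): tip of the stand's pin at the stand's y = -48 mm, 58 mm above the ledge
- rest: wooden block 34 (x) x 110 (y) x 30 mm high fixed to the ledge, on which the plate lies at the start; origin at the centre of its underside
- plate: loose green plastic shelf plate 60 (x) x 130 (y) x 12 mm thick, 0.12 kg, lying flat across the block so that its long edges overhang it on both sides; two through holes 12 mm in diameter at y = +48 and -48 mm. Same either way round. Origin at the centre of the underside, z up; seated flush its underside is 40 mm above the ledge and the pins stand 6 mm out of it
- hole_left (a point): centre of the plate's hole at y = +48 mm, at the underside
- hole_right (a point): centre of the plate's hole at y = -48 mm, at the underside
- tray: dark wooden tray board 95 (x) x 260 (y) x 8 mm thick, fixed to the ledge, with a row of three white round spots 62 mm in diameter at y = +90, 0, -90 mm; origin at the centre of the underside, y along the row towards the robot's left
- spot_left (a point): centre of the tray's left spot (seen from the robot; largest y), on the tray's top, 8 mm above the ledge
- spot_mid (a point): centre of the tray's middle spot
- spot_right (a point): centre of the tray's right spot
- tin_a: closed round stainless tin of hair pins, upright, 52 mm in diameter, 75 mm tall, one of three that look the same; one of the three weighs 0.37 to 0.47 kg, the other two 0.13 to 0.24 kg each (any of the three may be the heavy one); origin at the centre of its underside, z up its axis. It stands on one of the tray's white spots
- tin_b: closed round stainless tin of hair pins, upright, 52 mm in diameter, 75 mm tall, one of three that look the same; one of the three weighs 0.37 to 0.47 kg, the other two 0.13 to 0.24 kg each (any of the three may be the heavy one); origin at the centre of its underside, z up its axis. It stands on one of the tray's white spots
- tin_c: closed round stainless tin of hair pins, upright, 52 mm in diameter, 75 mm tall, one of three that look the same; one of the three weighs 0.37 to 0.47 kg, the other two 0.13 to 0.24 kg each (any of the three may be the heavy one); origin at the centre of its underside, z up its axis. It stands on one of the tray's white spots
- pin_box: bystander: loose flat stainless hair pin box with sliding cover, 50 x 90 x 28 mm; leave alone. Origin under its centre
- roller_low: bystander: orange hard silicone hair roller standing on end, 44 mm in diameter, 50 mm tall; leave alone. Origin under its centre
- roller_high: bystander: yellow hair roller of the same size stacked on the orange one; leave alone. Origin under its centre
- lotion: bystander: loose white lotion bottle 60 mm in diameter, 160 mm tall; leave alone. Origin under its centre
- cup: bystander: loose blue cup 74 mm in diameter, 90 mm tall; leave alone. Origin under its centre
Not all that is in view belongs to the job. Of the things that look like the plate, the smallest one is meant.

How it is judged:
By the outcome, as a careful person would: the job done as asked, in the order asked, and still so for the second after the job is handed in, while the arm keeps its last pose, push and grip.
It also fails if it takes over 72 s, if anything falls off the work surface, if the arm or the gripper's body presses on something with over 40 N, if the wrist force passes 120 N, or if a joint passes its speed limit or range.

## Working session

There is one attempt and no reset: what is moved stays moved. The work goes in short steps, Python scripts to look and compute and a shell command to move; the robot and the scene stay as the last step left them, time stands still between calls to the robot, and variables do not carry over. Pictures are saved under pics/ and viewed, about 8 in all and at most 12, crops included, and the job is handed in when it is done.

```bash
mkdir -p pics; ls
python3 - <<'E'
from rig import arm
import cv2,numpy as np
s=arm.get_state();print(s)
for n in("scene","top"):
    c=arm.read_camera(n);cv2.imwrite(f"pics/{n}0.png",c["color"][:,:,::-1])
    np.savez(f"pics/{n}0.npz",**c)
    print(n,c["K"].tolist(),c["dist"],c["R"].round(3).tolist(),np.round(c["t"],3))
E
```

```text
pics
{'time': 0.0, 'qpos': array([-7.11816945e+01,  7.51601562e+00,  8.53292915e+01, -2.01337374e-03,
        8.72619954e+01, -4.89231786e+00]), 'joint_velocities': array([ 0.07800439, -0.01696444, -0.00767618, -0.02664016, -0.03120448,
        0.0315985 ]), 'tau': array([ 9.19579252e-04, -5.59832418e+01, -4.91760492e+01,  7.65337120e-02,
        3.51876835e-02, -1.43254679e-04]), 'tcp_pos': array([ 0.24107817, -0.54873998,  0.18517794]), 'tcp_rot': array([-9.01070831e+01,  7.14754602e-03, -1.56289285e+02]), 'ft_force': array([ 0.37571979, -0.88462834,  0.09309539]), 'torque': array([ 0.02395292, -0.00448585, -0.02582774]), 'finger_gap': 1.0015279590998596}
scene [[355.6200681458472, 0.0, 251.6055497772345], [0.0, 355.6200681458472, 187.08608915069505], [0.0, 0.0, 1.0]] [-0.0839648  0.         0.         0.         0.       ] [[-0.64, 0.768, -0.015], [0.428, 0.34, -0.837], [-0.638, -0.542, -0.546]] [ 0.43  -0.14   1.294]
top [[354.08308142603676, 0.0, 253.5957851759698], [0.0, 354.08308142603676, 188.18491986458324], [0.0, 0.0, 1.0]] [-0.10017342  0.          0.          0.          0.        ] [[0.006, -1.0, 0.009], [-0.988, -0.007, -0.155], [0.155, -0.008, -0.988]] [-0.098  0.527  1.058]
```

View pics/scene0.png

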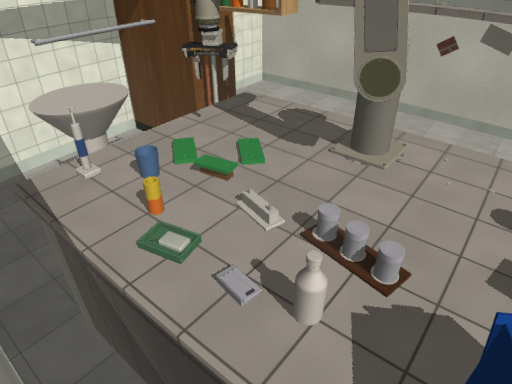

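View pics/top0.png

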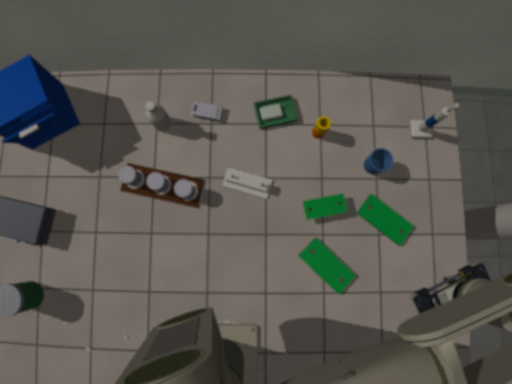

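The top view shows the small plate at about (325,206), on its block, with two bigger green boards as decoys. The stand is at (248,183) and the tins are at (130,175), (158,182) and (186,189).

```bash
cat > h.py <<'E'
import numpy as np,cv2
from rig import arm
def ray(c,uv,z):
    p=cv2.undistortPoints(np.float64(uv).reshape(-1,1,2),c["K"],c["dist"]).reshape(-1,2)
    d=np.c_[p,np.ones(len(p))]@c["R"]; o=-c["R"].T@c["t"]
    return o+d*((z-o[2])/d[:,2])[:,None]
def proj(c,X): 
    return cv2.projectPoints(np.float64(X).reshape(-1,1,3),cv2.Rodrigues(np.asarray(c["R"]))[0],np.float64(c["t"]),c["K"],c["dist"])[0].reshape(-1,2)
def rect(c,m,z):
    "largest blob's rectangle cast on plane z: centre, sides, yaw of long side"
    cs=cv2.findContours(m.astype(np.uint8),0,cv2.CHAIN_APPROX_NONE)[0]
    k=max(cs,key=cv2.contourArea)
    P=ray(c,k,z)[:,:2]; (x,y),(w,h),a=cv2.minAreaRect((P*1000).astype(np.float32))
    if w<h: w,h,a=h,w,a+90
    return (x,y),(w,h),(a+90)%180-90
def show(c,name,box=None,f=1):
    i=c["color"][:,:,::-1]
    if box: i=i[box[1]:box[3],box[0]:box[2]]
    cv2.imwrite(name,cv2.resize(i,None,fx=f,fy=f,interpolation=cv2.INTER_CUBIC))
E
python3 - <<'E'
from h import *
c=dict(np.load("pics/top0.npz"))
def win(b):
    m=np.zeros((384,512),bool);m[b[1]:b[3],b[0]:b[2]]=1;return m
I=c["color"].astype(int);r,g,b=I[...,0],I[...,1],I[...,2]
print("plate",rect(c,win((298,185,352,226))&(g>r+40)&(g>b+40),.042))
print(I[178,235],I[190,160],I[150,240],I[183,158])
sat=I.max(2)-I.min(2)
print("tray",rect(c,win((112,155,212,215))&(r>b+15)&(r<120)|0,.008))
for q in("stand",):
    m=win((215,160,280,205))&(g>190); print(m.sum(),rect(c,m,.04),rect(c,m,.008))
print("mids",ray(c,[(248,183)],.04),"tins",ray(c,[(130,175),(158,182),(185,189)],.083))
print("bystanders", ray(c,[(321,126)],.1), ray(c,[(378,161)],.09),ray(c,[(276,112)],.03),ray(c,[(155,113)],.1))
show(c,"pics/crop0.png",(110,150,370,220),3)
E
```

```text
plate ((472.60040283203125, -315.6268310546875), (128.49327087402344, 57.58476257324219), -78.41020202636719)
[117 114 108] [45 45 47] [121 113 105] [126 123 128]
tray ((511.14227294921875, 212.2335662841797), (263.7835693359375, 48.45506286621094), 79.2989273071289)Traceback (most recent call last):
  File "<stdin>", line 11, in <module>
  File "h.py", line 12, in rect
    k=max(cs,key=cv2.contourArea)
ValueError: max() iterable argument is empty
```

Run:
```python
from h import *
c=dict(np.load("pics/top0.npz"))
show(c,"pics/crop0.png",(110,150,370,220),3)
s=dict(np.load("pics/scene0.npz"))
print("stand",ray(c,[(248,183)],.04),"tins",ray(c,[(130,175),(158,182),(185,189)],.083))
print("by", ray(c,[(321,126)],.1)[0], ray(c,[(378,161)],.09)[0],ray(c,[(155,113)],.1)[0])
```

```text
stand [[ 0.54364597 -0.07679986  0.04      ]] tins [[0.55852116 0.28106267 0.083     ]
 [0.53750037 0.19380671 0.083     ]
 [0.51677233 0.11118052 0.083     ]]
by [ 0.71125501 -0.29816773  0.1       ] [ 0.60625254 -0.47326915  0.09      ] [0.74955945 0.21021175 0.1       ]
```

View pics/crop0.png

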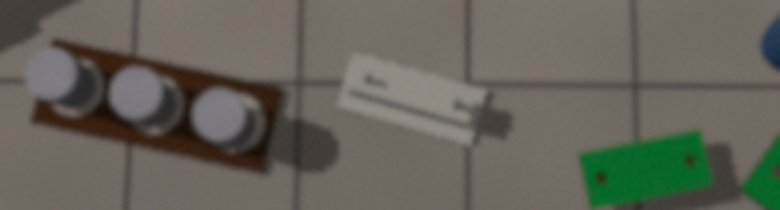

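```bash
python3 -m handwheel '1 0.5 0.5 0.1 0.022;1 1 1 0.2 0.044;1 1 1 0.2 0.066;1 1 1 0.2 0.09;1 1 1 0.2 0.11;1 1 1 0.2 0.11' 25; python3 -m handwheel '1 0.5 0.5 0 0.022;1 1 1 0 0.044;1 1.0 1.0 0 0.066;1 1.0 1.0 0 0.09;1 1.0 1.0 0 0.1067;1 1 1 0 0.1067'; python3 -m handwheel '1 0.3 0.3 0 0;1 0.3 0.3 0 0;1 0.3 0.3 0 0'
python3 - <<'E'
from h import *
c=arm.read_camera("wrist");np.savez("pics/w1.npz",**c);show(c,"pics/w1.png")
s=arm.get_state();print(s["tcp_pos"],s["tcp_rot"])
I=c["color"].astype(int);r,g,b=I[...,0],I[...,1],I[...,2]
print(rect(c,(g>r+40)&(g>b+40),.042))
E
```

```text
time: 0.7
tcp_pos: [0.3415, -0.4488, 0.2058]
tcp_rot: [-90.0, 0.0, -116.5]
ft_force: [1.1, -0.3, 0.5]
finger_gap: 1.004
time: 1.3
tcp_pos: [0.4412, -0.3491, 0.2058]
tcp_rot: [-90.0, 0.0, -78.4]
ft_force: [0.5, 0.1, -1.1]
finger_gap: 0.998
time: 1.6
tcp_pos: [0.4712, -0.3192, 0.2059]
tcp_rot: [-90.0, 0.0, -78.5]
ft_force: [0.9, -1.0, -0.1]
finger_gap: 0.999
[ 0.47084813 -0.31967761  0.20597923] [-9.00347567e+01  9.19437737e-03 -7.84771697e+01]
((299.2164306640625, -318.58795166015625), (164.21783447265625, 74.6677017211914), 46.312217712402344)
```

View pics/w1.png

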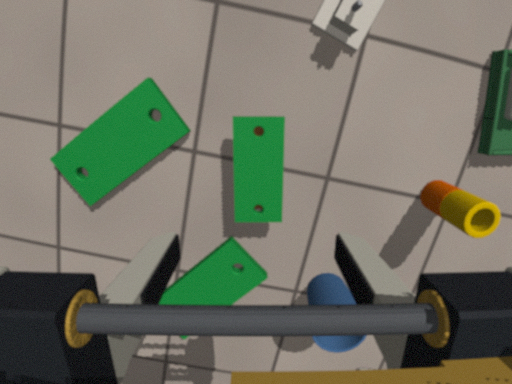

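The wrist view shows the plate at (258,169), its holes at (259,131) and (258,209), and the stand partly in view at the top.

Run:
```python
from h import *
c=dict(np.load("pics/w1.npz"))
I=c["color"].astype(int);r,g,b=I[...,0],I[...,1],I[...,2]
m=(g>r+40)&(g>b+40); w=np.zeros_like(m);w[100:235,220:300]=1
print("plate",rect(c,m&w,.042)); print(ray(c,[(259,131),(258,209)],.042)[:,:2].round(4))
```

```text
plate ((470.7572021484375, -317.8644714355469), (129.60382080078125, 60.091957092285156), -78.41473770141602)
[[ 0.462  -0.2698]
 [ 0.4802 -0.3642]]
```

```bash
python3 -m handwheel '1 0 0.02 -0.4 0;1 0 0.02 -0.8 0;1 0 0.02 -1 0;1 0 0.02 -1 0'; python3 -m handwheel '1 0 0 -0.3 0;1 0 0 -0.6 0;1 0 0 -0.8 0;1 0 0 -0.89 0;1 0 0 -0.89 0;1 0 0 -0.89 0'; python3 -m handwheel '-1 0 0 0 0;-1 0 0 0 0;-1 0 0 0 0;-1 0 0 0 0;-1 0 0 0 0;-1 0 0 0 0;-1 0 0 0 0;-1 0 0 0 0' 25
```

```text
time: 2.05
tcp_pos: [0.468, -0.3163, 0.102]
tcp_rot: [-90.3, 0.3, -78.5]
ft_force: [-0.6, 0.6, -0.2]
finger_gap: 1.004
time: 2.65
tcp_pos: [0.4722, -0.3185, 0.0191]
tcp_rot: [-89.9, -0.1, -78.3]
ft_force: [-0.3, -0.9, -0.4]
finger_gap: 0.996
time: 3.45
tcp_pos: [0.4712, -0.3173, 0.0172]
tcp_rot: [-90.0, 0.0, -78.3]
ft_force: [-0.5, 0.5, 0.0]
finger_gap: 0.36
```

```bash
python3 -m handwheel '-1 0 0 0 0;-1 0 0 0 0'
python3 - <<'E'
from h import *
for n in("wrist","scene"):
    c=arm.read_camera(n);np.savez(f"pics/{n}2.npz",**c)
    if n=="wrist": show(c,"pics/w2.png")
E
```

```text
time: 3.65
tcp_pos: [0.4713, -0.3173, 0.0172]
tcp_rot: [-90.0, 0.0, -78.3]
ft_force: [-0.1, -0.1, 0.2]
finger_gap: 0.188
```

View pics/w2.png

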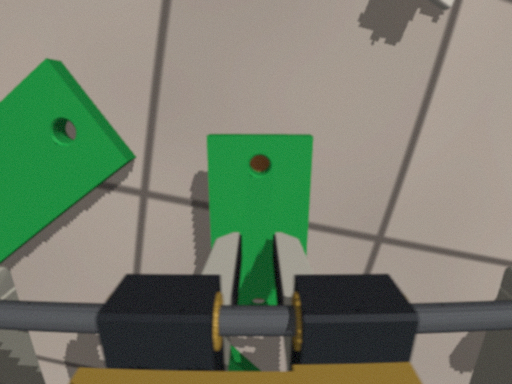

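Run:
```python
from h import *
c=dict(np.load("pics/scene2.npz"));show(c,"pics/s2.png",(150,80,310,240),4)
w=dict(np.load("pics/wrist2.npz"));w1=dict(np.load("pics/w1.npz"))
print((-w["R"].T@w["t"]),(-w1["R"].T@w1["t"]),w["K"][0,0])
for z in(.042,.06,.07): print(z,ray(w,[(208,135),(312,135),(260,163)],z).round(4).tolist())
```

```text
[ 0.453229   -0.23624394  0.21610995] [ 0.45359172 -0.23809746  0.40486497] 307.3085446227153
0.042 [[0.4299, -0.2594, 0.042], [0.487, -0.2475, 0.042], [0.4617, -0.2691, 0.042]]
0.06 [[0.4323, -0.257, 0.06], [0.4835, -0.2463, 0.06], [0.4608, -0.2657, 0.06]]
0.07 [[0.4336, -0.2557, 0.07], [0.4815, -0.2457, 0.07], [0.4603, -0.2638, 0.07]]
```

View pics/s2.png

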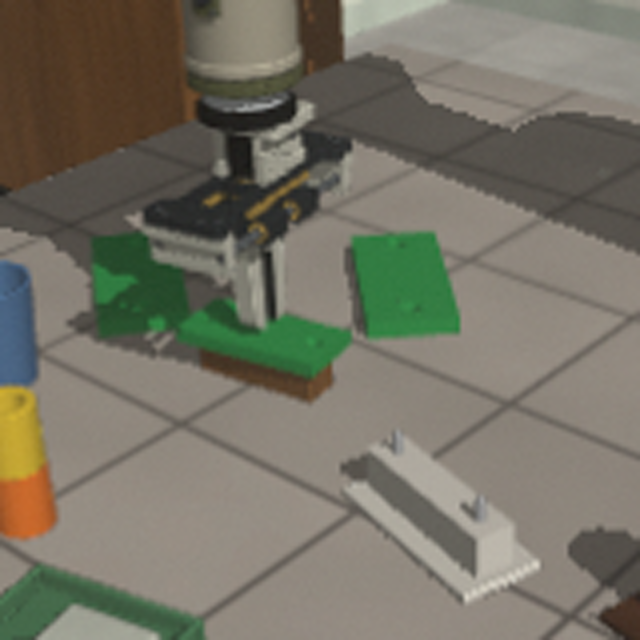

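```bash
python3 - <<'E'
from h import *
c=dict(np.load("pics/scene2.npz"));w=dict(np.load("pics/wrist2.npz"))
for z in(.017,.03,.042,.05,.06,.08): 
    X=[.4713,-.3173,z];print(z,((proj(c,X)-[150,80])*4).round(0),proj(w,X).round(0))
E
python3 -m handwheel '-1 0 0 0 0'
```

```text
0.017 [[264. 354.]] [[259. 226.]]
0.03 [[263. 340.]] [[259. 233.]]
0.042 [[262. 327.]] [[259. 241.]]
0.05 [[261. 318.]] [[259. 247.]]
0.06 [[260. 307.]] [[259. 255.]]
0.08 [[259. 285.]] [[260. 274.]]
time: 3.85
tcp_pos: [0.4713, -0.3174, 0.0172]
tcp_rot: [-90.0, -0.0, -78.3]
ft_force: [0.7, -0.4, -0.3]
finger_gap: 0.029
```

Run:
```python
from h import *
c=arm.read_camera("scene");w=arm.read_camera("wrist");np.savez("pics/wrist3.npz",**w)
a=cv2.resize(c["color"][125:185,180:250],None,fx=5,fy=5,interpolation=2);b=w["color"][120:320,150:370]
b=cv2.resize(b,(int(220*1.5),300))
cv2.imwrite("pics/m3.png",np.hstack([a,b])[:,:,::-1])
w1=dict(np.load("pics/w1.npz"));j=np.array([np.cos(np.radians(11.55)),np.sin(np.radians(11.55)),0])
for dz in(0,.01,.02,.03):
    T=np.array([.4708,-.3197,.206+dz]);print(dz,proj(w1,[T-j*.0465,T+j*.0465]).round(0).tolist())
```

```text
0 [[192.0, 226.0], [324.0, 226.0]]
0.01 [[189.0, 232.0], [328.0, 232.0]]
0.02 [[185.0, 238.0], [331.0, 238.0]]
0.03 [[182.0, 245.0], [335.0, 245.0]]
```

View pics/m3.png

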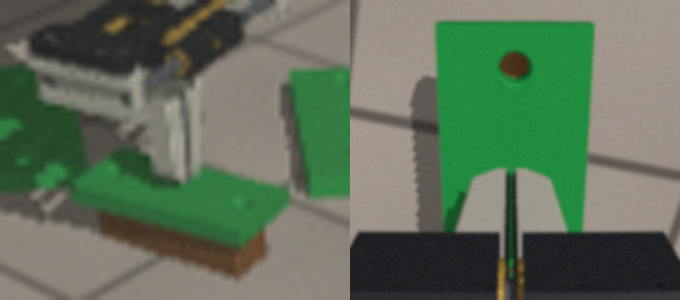

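The fingers shut without force above the plate. Both views put the tips at about z = 0.045 while the TCP reads 0.017. I'll open, then go down in small steps while watching the force.

```bash
python3 -m handwheel '-1 0 0 0.3 0;-1 0 0 0.3 0;1 0 0 0.3 0;1 0 0 0.3 0;1 0 0 0.3 0;1 0 0 0.3 0;1 0 0 0.3 0;1 0 0 0.3 0'; python3 -m handwheel '1 0 0 0 0;1 0 0 0 0;1 0 0 0 0;1 0 0 0 0;1 0 0 0 0'
python3 - <<'E'
from h import *
w=arm.read_camera("wrist");c=arm.read_camera("scene");np.savez("pics/wrist4.npz",**w);np.savez("pics/scene4.npz",**c)
a=cv2.resize(c["color"][115:195,165:265],None,fx=4,fy=4,interpolation=2)
b=cv2.resize(w["color"][100:340,100:420],(int(320*320/240),320))
cv2.imwrite("pics/m4.png",np.hstack([a,b])[:,:,::-1]);s=arm.get_state();print(s["tcp_pos"],s["finger_gap"])
E
```

```text
time: 4.75
tcp_pos: [0.4711, -0.3172, 0.0469]
tcp_rot: [-90.0, 0.0, -78.3]
ft_force: [0.7, -0.0, -0.3]
finger_gap: 0.471
time: 5.25
tcp_pos: [0.4713, -0.3174, 0.0473]
tcp_rot: [-90.0, -0.0, -78.3]
ft_force: [-0.4, -0.0, -0.3]
finger_gap: 0.903
[ 0.47125561 -0.31736545  0.04724765] 0.9771062877545794
```

View pics/m4.png

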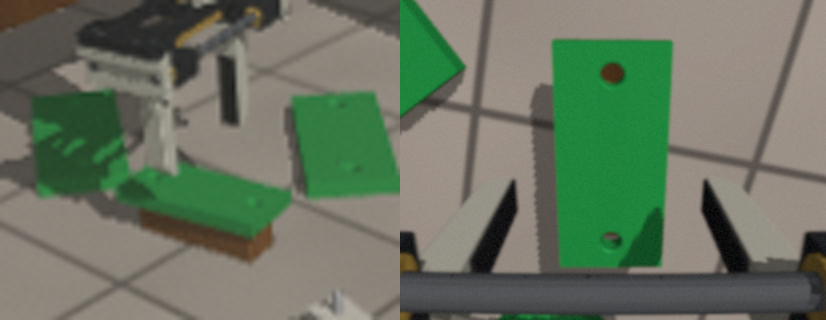

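Run:
```python
from h import *
c=dict(np.load("pics/scene4.npz"));w=dict(np.load("pics/wrist4.npz"))
j=np.array([np.cos(np.radians(11.6)),np.sin(np.radians(11.6)),0]);q=np.array([-j[1],j[0],0])
for dz in(0,.01,.02,.03,.04):
    T=np.array([.4713,-.3174,.0473+dz])
    print(dz,((proj(c,[T+j*.054,T-j*.054])-[165,115])*4).round(0).tolist(),
     ((proj(w,[T+j*.046+q*.0075,T-j*.046+q*.0075])-[100,100])*320/240).round(0).tolist())
```

```text
0 [[163.0, 211.0], [237.0, 153.0]] [[300.0, 154.0], [123.0, 154.0]]
0.01 [[162.0, 200.0], [236.0, 142.0]] [[305.0, 162.0], [119.0, 161.0]]
0.02 [[161.0, 189.0], [236.0, 132.0]] [[309.0, 169.0], [115.0, 169.0]]
0.03 [[160.0, 177.0], [235.0, 121.0]] [[314.0, 178.0], [110.0, 178.0]]
0.04 [[159.0, 166.0], [234.0, 110.0]] [[320.0, 188.0], [105.0, 187.0]]
```

Both views agree that the fingertips sit about 29 mm above the reported TCP. I'll use true tip z = reported z + 0.029, so the plate grip is at about -0.012 reported.

```bash
python3 -m handwheel '1 0 0 -0.2 0;1 0 0 -0.4 0;1 0 0 -0.45 0;1 0 0 -0.45 0'; python3 -m handwheel '1 0 0 -0.05 0;1 0 0 -0.1 0;1 0 0 -0.14 0;1 0 0 -0.14 0'
```

```text
time: 5.75
tcp_pos: [0.4704, -0.3167, 0.0013]
tcp_rot: [-90.1, 0.1, -78.3]
ft_force: [0.4, 0.5, -0.2]
finger_gap: 0.996
time: 6.15
tcp_pos: [0.471, -0.3171, -0.0122]
tcp_rot: [-90.0, 0.0, -78.3]
ft_force: [0.7, 0.8, -1.3]
finger_gap: 0.997
```

```bash
python3 -m handwheel '-1 0 0 0 0;-1 0 0 0 0;-1 0 0 0 0;-1 0 0 0 0;-1 0 0 0 0;-1 0 0 0 0;-1 0 0 0 0;-1 0 0 0 0' 25
```

```text
time: 6.95
tcp_pos: [0.4714, -0.3174, -0.0116]
tcp_rot: [-90.0, -0.0, -78.3]
ft_force: [-0.4, -0.6, 1.2]
finger_gap: 0.645
```

```bash
python3 -m handwheel '-1 0 0 0.1 0;-1 0 0 0.3 0;-1 0 0 0.6 0;-1 0 0 0.9 0;-1 0 0 1 0;-1 0 0 1 0;-1 0 0 1 0' 25; python3 -m handwheel '-1 0.2 0.3 0.1 -0.02;-1 0.4 0.6 0.2 -0.04;-1 0.6 0.8 0.3 -0.06;-1 0.7 1 0.4 -0.073;-1 0.7 1 0.4 -0.073;-1 0.7 1 0.4 -0.073;-1 0.7 1 0.4 -0.073'
python3 - <<'E'
from h import *
w=arm.read_camera("wrist");np.savez("pics/w5.npz",**w);show(w,"pics/w5.png")
s=arm.get_state();print(s["tcp_pos"],s["tcp_rot"],s["ft_force"])
E
```

```text
time: 7.65
tcp_pos: [0.4707, -0.3169, 0.087]
tcp_rot: [-90.1, 0.1, -78.3]
ft_force: [-0.1, 0.4, -1.0]
finger_gap: 0.643
time: 8.35
tcp_pos: [0.5399, -0.2176, 0.1263]
tcp_rot: [-90.2, 0.0, -104.5]
ft_force: [-0.0, 0.2, -0.1]
finger_gap: 0.642
[ 0.53996562 -0.21781612  0.12660485] [-9.01434398e+01  1.27813971e-02 -1.04556070e+02] [-0.45877121 -0.07497614 -1.04955211]
```

View pics/w5.png

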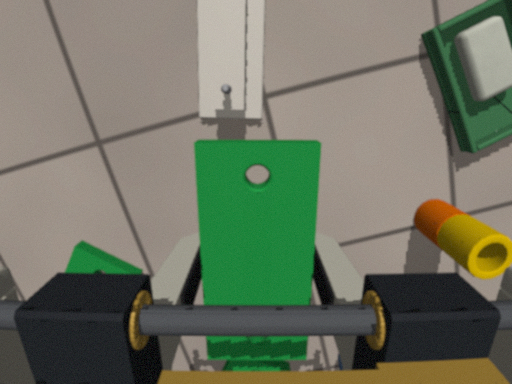

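```bash
python3 -m handwheel '-1 0 0 0.3 0;-1 0 0 0.6 0;-1 0 0 0.8 0;-1 0 0 0.8 0;-1 0 0 0.8 0;-1 0 0 0.8 0'
python3 - <<'E'
from h import *
w=arm.read_camera("wrist");np.savez("pics/w6.npz",**w);show(w,"pics/w6.png",(170,0,330,160),5)
s=arm.get_state();print(s["tcp_pos"],s["tcp_rot"],s["ft_force"])
E
```

```text
time: 9.0
tcp_pos: [0.5401, -0.2173, 0.2059]
tcp_rot: [-90.2, 0.0, -104.6]
ft_force: [-0.7, -0.3, -1.4]
finger_gap: 0.643
[ 0.54010634 -0.21711288  0.20585427] [-9.01934341e+01  4.02454370e-02 -1.04574742e+02] [ 0.86086397  0.02840992 -1.62088944]
```

View pics/w6.png

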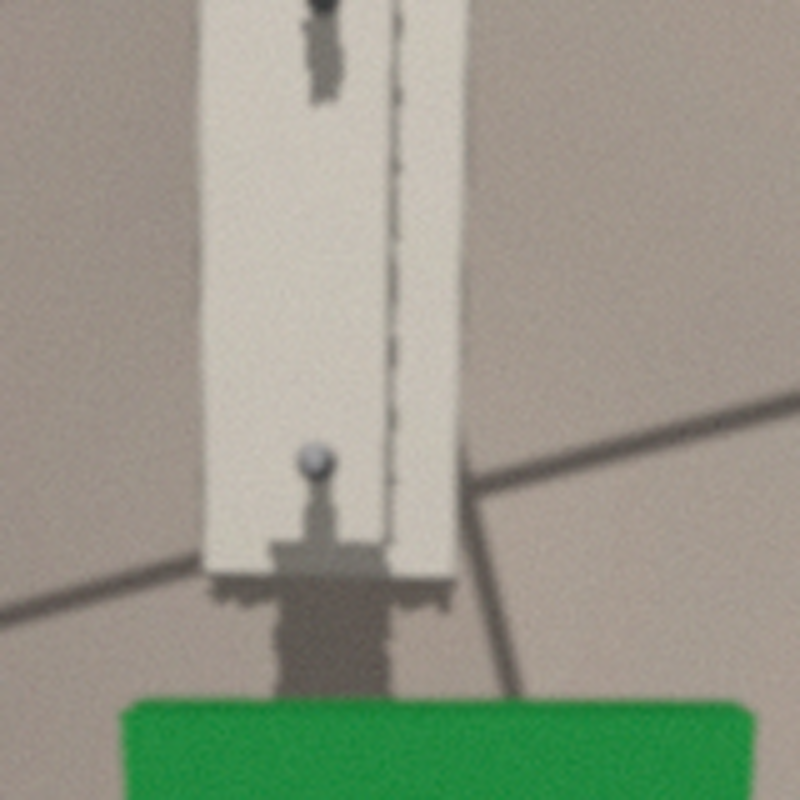

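Run:
```python
from h import *
for n,T,pin in(("w5",(.53997,-.2178,.1266),(226,88)),("w6",(.5401,-.2171,.2059),(233.4,92))):
    w=dict(np.load(f"pics/{n}.npz"))
    I=w["color"].astype(int);r,g,b=I[...,0],I[...,1],I[...,2];m=((g>r+40)&(g>b+40)).astype(np.uint8)
    hole=cv2.connectedComponentsWithStats((1-m)[130:230,205:310])
    for st,ce in zip(hole[2],hole[3]):
        if 100<st[4]<1500 and st[0]>2 and st[1]>2 and st[0]+st[2]<100: print("hole px",ce+[205,130],st,ray(w,[ce+[205,130]],T[2]+.054)[0]-T)
    print("near pin",ray(w,[pin],.056))
    a=np.radians(-14.57);print("expect hole off",-np.sin(a)*.0475,np.cos(a)*.0475)
print("far",ray(w,[(234.4,.6)],.05))
F=ray(w,[(170+200/5,0),(170+207/5,115),(170+468/5,0),(170+455/5,115.6)],.008);print(F)
for i in(0,2):
    d=F[i]-F[i+1];print(np.degrees(np.arctan2(-d[0],d[1])))
print("foot end mid",(F[1]+F[3])/2)
```

```text
hole px [257.0874036  173.80976864] [ 40  34  25  20 389] [0.01114127 0.04792501 0.054     ]
near pin [[ 0.53667686 -0.12014889  0.056     ]]
expect hole off 0.011949225037876338 0.04597244849901068
hole px [257.13989637 173.78497409] [ 40  34  25  20 386] [0.01129602 0.04746159 0.054     ]
near pin [[ 0.53669948 -0.12062304  0.056     ]]
expect hole off 0.011949225037876338 0.04597244849901068
far [[ 0.56184025 -0.03245677  0.05      ]]
[[ 0.53488616 -0.01202537  0.008     ]
 [ 0.49916586 -0.13794231  0.008     ]
 [ 0.59481804 -0.02801753  0.008     ]
 [ 0.559302   -0.15445138  0.008     ]]
-15.83765768996118
-15.69037459828031
foot end mid [ 0.52923393 -0.14619685  0.008     ]
```

```bash
python3 -m handwheel '-1 0.03 0.3 0 -0.0033;-1 0.06 0.6 -0.2 -0.0033;-1 0.097 1 -0.4 -0.0033;-1 0.097 1 -0.6 -0.0033;-1 0.097 1 -0.6 -0.0033'; python3 -m handwheel '-1 0 0.3 0 0;-1 0 0.43 -0.3 0;-1 0 0.43 -0.7 0;-1 0 0.43 -0.9 0;-1 0 0.43 -1 0;-1 0 0.43 -1 0;-1 0 0.43 -1 0'
python3 - <<'E'
from h import *
w=arm.read_camera("wrist");np.savez("pics/w7.npz",**w);show(w,"pics/w7.png",(190,110,330,300),4)
c=arm.read_camera("scene");np.savez("pics/scene7.npz",**c)
a=cv2.resize(c["color"][160:240,220:300],(600,600),interpolation=2)
cv2.imwrite("pics/w7.png",np.hstack([cv2.resize(w["color"][150:200,232:282],(300,300),interpolation=2),a[:300,:450]])[:,:,::-1]) if 0 else None
s=arm.get_state();print(s["tcp_pos"],s["tcp_rot"],s["ft_force"])
I=w["color"].astype(int);r,g,b=I[...,0],I[...,1],I[...,2];m=(g>r+40)&(g>b+40)
x=cv2.resize(w["color"][150:200,225:291],None,fx=8,fy=8,interpolation=2);cv2.imwrite("pics/w7.png",x[:,:,::-1])
E
```

```text
time: 9.55
tcp_pos: [0.548, -0.1154, 0.1433]
tcp_rot: [-90.5, 0.0, -105.6]
ft_force: [-0.7, 0.4, -2.4]
finger_gap: 0.641
time: 10.25
tcp_pos: [0.5519, -0.0751, 0.0496]
tcp_rot: [-89.9, 0.0, -105.8]
ft_force: [0.5, 0.5, -1.0]
finger_gap: 0.643
[ 0.55252083 -0.07501998  0.05028951] [-8.98195385e+01  6.66782862e-03 -1.05773381e+02] [ 0.59475337 -0.7814189  -1.51347349]
```

View pics/w7.png

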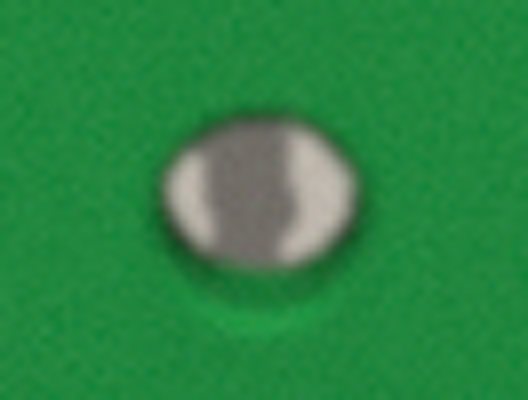

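The hole shows the bar and the pin's shadow centred beneath it. I'll let the arm settle and go a bit lower, then check numerically.

```bash
python3 -m handwheel '-1 0 0 -0.1 0;-1 0 0 -0.2 0;-1 0 0 -0.2 0;-1 0 0 -0.2 0;-1 0 0 -0.2 0'
python3 - <<'E'
from h import *
w=arm.read_camera("wrist");np.savez("pics/w8.npz",**w)
s=arm.get_state();T=s["tcp_pos"];print(T,s["tcp_rot"],s["ft_force"])
I=w["color"].astype(int);g=I[...,1]-I[...,0]
for r in range(158,196,2): print(r,' '.join(f"{v:3d}" for v in I[r,242:276:2,0]))
a=np.radians(s["tcp_rot"][2]+90);y=np.array([-np.sin(a),np.cos(a),0]);x=np.array([np.cos(a),np.sin(a),0])
for o in(0,.5,1): print(o,proj(w,[T+y*.048+[0,0,.054]+x*0.006*k+y*.006*l+x*-.001*o for k,l in((0,0),(1,0),(-1,0),(0,1),(0,-1))]).round(1).tolist())
print("pin tip/base px",proj(w,[[.5498+.2723*.048,-.0742+.9622*.048,z] for z in(.058,.04)]).round(1).tolist())
E
```

```text
time: 10.85
tcp_pos: [0.551, -0.0743, 0.0283]
tcp_rot: [-90.0, 0.0, -105.7]
ft_force: [0.9, 0.5, -0.4]
finger_gap: 0.646
[ 0.55121852 -0.07438141  0.02849054] [-8.99773832e+01  1.26844516e-03 -1.05744970e+02] [-0.25748218  0.51038028 -0.74843507]
158  32  33  29  31  30  24  24  36  39  27  21  36  27  34  28  28  30
160  36  23  26  33  38  31  33  31  34  27  21  30  28  28  33  31  32
162  28  24  33  32  41  29  27  30  29  30  38  30  30  30  32  33  31
164  31  37  37  31  23  29  34  41  38  29  28  34  31  35  30  31  41
166  27  32  25  25  41  47  79  85  85  67  63  72  32  30  28  32  31
168  32  25  34  87  89  74  83  88  88  73 119 157  91  32  29  33  27
170  32  31  86 158 126  91  73  76  75  81 152 193 168  88  26  27  34
172  25  38 138 184 152 112 102  95  99 109 150 190 190 140  42  33  30
174  30  35 144 188 154 114 112 115 115 113 129 186 189 139  40  31  34
176  29  32 109 183 153 114 114 114 116 117 129 186 188 115  29  29  35
178  33  31  54 143 161 122 112 111 113 115 131 182 155  63  23  32  27
180  29  28  24  68 132 117 116 118 113 114 123 145  88  29  31  29  40
182  29  25  27  25  54  80  93 106 110  92  75  50  27  24  32  35  30
184  31  34  23  28  19  31  33  45  54  47  28  23  34  30  25  30  26
186  37  32  36  27  32  25  24  31  16  31  29  27  32  29  34  37  27
188  31  27  29  34  29  37  25  33  25  31  33  31  29  26  26  28  24
190  27  39  28  26  35  33  31  44  38  38  34  30  29  37  30  26  31
192  27  33  31  32  32  27  33  27  35  27  35  30  30  30  30  33  37
194  35  26  28  19  32  26  32  28  29  41  36  36  23  32  37  27  35
0 [[260.1, 175.7], [272.5, 175.8], [247.6, 175.7], [260.1, 163.5], [260.0, 187.7]]
0.5 [[259.0, 175.7], [271.4, 175.8], [246.6, 175.7], [259.0, 163.5], [259.0, 187.7]]
1 [[258.0, 175.7], [270.4, 175.8], [245.6, 175.7], [258.0, 163.5], [258.0, 187.7]]
pin tip/base px [[257.2, 165.9], [257.3, 160.1]]
```

```bash
python3 -m handwheel '-1 -0.003 0.002 -0.04 0;-1 -0.003 0.002 -0.08 0;-1 -0.003 0.002 -0.12 0;-1 -0.003 0.002 -0.14 0;-1 -0.003 0.002 -0.14 0;-1 -0.003 0.002 -0.14 0'
```

```text
time: 11.5
tcp_pos: [0.5507, -0.0742, 0.0142]
tcp_rot: [-90.0, -0.0, -105.7]
ft_force: [-0.2, 0.0, -0.8]
finger_gap: 0.64
```

```bash
python3 -m handwheel '-1 0 0 -0.03 0;-1 0 0 -0.06 0;-1 0 0 -0.09 0;-1 0 0 -0.12 0;-1 0 0 -0.12 0;-1 0 0 -0.12 0'
```

```text
time: 12.1
tcp_pos: [0.5505, -0.0741, 0.0021]
tcp_rot: [-90.0, -0.0, -105.7]
ft_force: [0.5, -0.1, -1.3]
finger_gap: 0.643
```

```bash
python3 -m handwheel '-1 0 0 -0.02 0;-1 0 0 -0.03 0;-1 0 0 -0.04 0;-1 0 0 -0.04 0;-1 0 0 -0.04 0'
```

```text
time: 12.6
tcp_pos: [0.5507, -0.0742, -0.0016]
tcp_rot: [-90.0, 0.0, -105.7]
ft_force: [-1.4, 0.7, 0.8]
finger_gap: 0.643
```

```bash
python3 -m handwheel '-1 0 0 -0.005 0;-1 0 0 -0.01 0;-1 0 0 -0.01 0;-1 0 0 -0.01 0'
```

```text
time: 13.0
tcp_pos: [0.5507, -0.0742, -0.0016]
tcp_rot: [-90.0, -0.0, -105.7]
ft_force: [-6.5, 1.7, 10.3]
finger_gap: 0.642
```

Contact came at z = -0.0016 (10 N), which is the expected seated height. Releasing.

```bash
python3 -m handwheel '0.6 0 0 0 0;0.6 0 0 0 0;0.6 0 0 0 0;0.6 0 0 0 0;0.6 0 0 0 0;0.6 0 0 0 0;0.6 0 0 0 0'; python3 -m handwheel '0.6 0 0 0.2 0;0.6 0 0 0.5 0;0.6 0 0 0.9 0;0.6 0 0 1 0;0.6 0 0 1 0;0.6 0 0 1 0';  python3 -m handwheel '0.6 0 0 0.3 0;0.6 0 0 0.6 0;0.6 0 0 0.6 0;0.6 0 0 0.6 0'
python3 - <<'E'
from h import *
w=arm.read_camera("wrist");t=arm.read_camera("top");np.savez("pics/w9.npz",**w);np.savez("pics/top9.npz",**t)
I=w["color"].astype(int);r,g,b=I[...,0],I[...,1],I[...,2];m=(g>r+40)&(g>b+40)
print(rect(w,m,.052));s=arm.get_state();print(s["tcp_pos"],s["tcp_rot"])
I=t["color"].astype(int)
for (u,v) in proj(t,[(.5585,.281,.083),(.5375,.194,.083),(.517,.111,.083)]): print(u,v)
# tin tops in top view: light bluish grey discs
hsv=(I[...,2]-I[...,0]); c=I[150:215,110:210];
E
```

```text
time: 13.7
tcp_pos: [0.5507, -0.0741, -0.0028]
tcp_rot: [-90.0, 0.0, -105.7]
ft_force: [-0.3, -0.3, 0.5]
finger_gap: 0.798
time: 14.3
tcp_pos: [0.5501, -0.074, 0.0961]
tcp_rot: [-90.1, -0.0, -105.7]
ft_force: [0.8, 0.0, -0.6]
finger_gap: 0.798
time: 14.7
tcp_pos: [0.5502, -0.0741, 0.1559]
tcp_rot: [-90.1, -0.0, -105.7]
ft_force: [0.0, -0.5, -0.1]
finger_gap: 0.802
((548.8654174804688, -74.3105239868164), (130.242919921875, 59.41423797607422), 74.16302490234375)
[ 0.54923226 -0.07383013  0.15460841] [-9.02267084e+01 -1.14195032e-02 -1.05747707e+02]
130.0197685159123 175.00694646557127
157.93658952135746 181.99973091676833
185.0626753302348 188.9251992412218
```

```bash
python3 -m handwheel '0.8 -0.1 0.3 0.2 0;0.8 -0.1 0.6 0.2 0;0.8 -0.1 1 0.2 0;0.8 -0.1 1 0.2 0'; python3 -m handwheel '0.8 -0.1 0.3 0.2 0;0.8 -0.1 0.3 0.2 0;0.8 -0.1 0.3 0.2 0;0.8 -0.1 0.3 0.2 0'
python3 - <<'E'
from h import *
w=arm.read_camera("wrist");np.savez("pics/w10.npz",**w);show(w,"pics/w10.png",None,1.3)
s=arm.get_state();print(s["tcp_pos"],s["tcp_rot"])
print(proj(w,[(.5585,.281,.083),(.5375,.194,.083),(.517,.111,.083)]))
E
```

```text
time: 15.2
tcp_pos: [0.5393, 0.0298, 0.1752]
tcp_rot: [-90.2, 0.1, -105.5]
ft_force: [0.6, -0.6, -0.6]
finger_gap: 0.902
time: 15.6
tcp_pos: [0.5302, 0.055, 0.1957]
tcp_rot: [-90.1, -0.1, -105.8]
ft_force: [-0.6, 0.5, 0.3]
finger_gap: 0.898
[0.53015825 0.05484911 0.19576932] [-9.01114844e+01 -5.25739881e-02 -1.05796699e+02]
[[220.03303496 -64.89794807]
 [225.93391305  42.61615961]
 [230.87520308 134.67158059]]
```

View pics/w10.png

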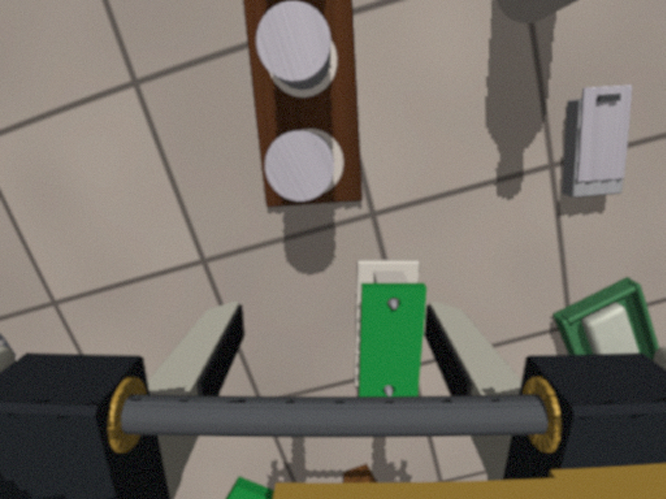

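The right tin's top is at (231,128) and the middle one's at (226,32). The plate is seated, with both pins showing through its holes.

```bash
cat >> h.py <<'E'
def discs(c,z=.083):
    I=c["color"].astype(int);r,g,b=I[...,0],I[...,1],I[...,2]
    m=((b>g+4)&(b>120)&(abs(r-g)<25)).astype(np.uint8);m[235:]=0
    m=cv2.morphologyEx(cv2.medianBlur(m,5),cv2.MORPH_OPEN,np.ones((9,9)))
    for k in cv2.findContours(m,0,cv2.CHAIN_APPROX_NONE)[0]:
        if cv2.contourArea(k)<400: continue
        P=(ray(c,k,z)[:,:2]*1000).astype(np.float32)
        (x,y),R=cv2.minEnclosingCircle(P);e=cv2.fitEllipse(P)
        print("disc px",k.mean((0,1)).round(),"circle",round(x,1),round(y,1),round(R,1),"ell",np.round(e[0],1),np.round(e[1],1))
E
python3 - <<'E'
from h import *
w=dict(np.load("pics/w10.npz"));discs(w)
L=ray(w,[(252/1.3,70/1.3),(270/1.3,205/1.3)],.008);d=L[0]-L[1];print(np.degrees(np.arctan2(-d[0],d[1])))
E
```

```text
disc px [230. 127.] circle 518.6 117.7 26.2 ell [518.2 117.8] [49.1 51.3]
disc px [463. 106.] circle 750.7 77.0 35.4 ell [750.1  75.1] [40.3 71. ]
disc px [225.  31.] circle 540.1 203.2 26.3 ell [539.9 203.2] [50.3 51.7]
-10.569578637284469
```

```bash
python3 -m handwheel '1 0.15 0.5 0 0;1 0.15 1 0 0;1 0.15 1 0 0;1 0.15 1 0 0' 25; python3 -m handwheel '1 0.1 0.4 0 0;1 0.1 0.4 0 0;1 0.1 0.4 0 0;1 0.1 0.4 0 0;1 0.1 0.4 0 0'
python3 - <<'E'
from h import *
w=arm.read_camera("wrist");np.savez("pics/w11.npz",**w)
s=arm.get_state();print(s["tcp_pos"],s["tcp_rot"]);discs(w)
E
```

```text
time: 16.05
tcp_pos: [0.5453, 0.1561, 0.1961]
tcp_rot: [-90.1, -0.1, -105.7]
ft_force: [-0.3, 0.0, -0.2]
finger_gap: 0.997
time: 16.55
tcp_pos: [0.5558, 0.1944, 0.1972]
tcp_rot: [-90.0, -0.0, -105.8]
ft_force: [-0.6, 0.4, 0.3]
finger_gap: 0.998
[0.55576779 0.19459817 0.19729381] [-8.99921739e+01 -1.13239139e-02 -1.05832546e+02]
disc px [453. 214.] circle 754.5 100.8 30.5 ell [755.4 100.9] [40.7 55.7]
disc px [242. 177.] circle 540.7 204.4 27.3 ell [540.4 204.1] [49.1 53.3]
disc px [234.  88.] circle 558.7 291.9 26.0 ell [558.8 291.9] [49.8 51. ]
```

```bash
python3 -m handwheel '1 0.02 0.5 0 0;1 0.037 0.97 0 0;1 0.037 0.97 0 0;1 0.037 0.97 0 0;1 0.037 0.97 0 0'; python3 -m handwheel '0.8 0 0 -0.4 0;0.8 0 0 -0.8 0;0.8 0 0 -1 0;0.8 0 0 -1 0'; python3 -m handwheel '0.8 0 0 -0.3 0;0.8 0 0 -0.6 0;0.8 0 0 -0.8 0;0.8 0 0 -0.91 0;0.8 0 0 -0.91 0;0.8 0 0 -0.91 0'; python3 -m handwheel '-1 0 0 0 0;-1 0 0 0 0;-1 0 0 0 0;-1 0 0 0 0;-1 0 0 0 0;-1 0 0 0 0;-1 0 0 0 0' 25
```

```text
time: 17.1
tcp_pos: [0.5595, 0.2918, 0.1972]
tcp_rot: [-90.0, -0.0, -105.8]
ft_force: [-0.6, -0.8, -0.5]
finger_gap: 0.999
time: 17.5
tcp_pos: [0.5568, 0.29, 0.0929]
tcp_rot: [-90.3, -0.3, -105.9]
ft_force: [-0.3, 0.6, -0.1]
finger_gap: 0.903
time: 18.1
tcp_pos: [0.5607, 0.293, 0.0081]
tcp_rot: [-89.9, 0.1, -105.8]
ft_force: [-0.0, 0.5, -0.2]
finger_gap: 0.9
time: 18.8
tcp_pos: [0.5597, 0.293, 0.0066]
tcp_rot: [-90.0, 0.0, -105.7]
ft_force: [1.1, 0.4, 2.2]
finger_gap: 0.56
```

```bash
cat > heft.py <<'E'
from h import *
f=[]
for i in range(10):
    arm.read_camera("top");s=arm.get_state();f.append(s["ft_force"])
f=np.array(f);print("mean",f.mean(0).round(2),"sd",f.std(0).round(2),"tcp",s["tcp_pos"].round(4),"gap",round(s["finger_gap"],3),"tau",s["tau"].round(2))
E
python3 -m handwheel '-1 0 0 0.05 0;-1 0 0 0.15 0;-1 0 0 0.3 0;-1 0 0 0.4 0;-1 0 0 0.4 0;-1 0 0 0.4 0;-1 0 0 0.4 0'; python3 heft.py
```

```text
time: 19.5
tcp_pos: [0.5589, 0.2926, 0.0457]
tcp_rot: [-90.0, -0.0, -105.7]
ft_force: [-0.7, -0.1, -2.4]
finger_gap: 0.558
mean [ 0.22  0.12 -1.89] sd [0.54 0.53 0.44] tcp [0.5593 0.2928 0.0461] gap 0.554 tau [-0.000e+00 -6.334e+01 -4.696e+01  7.000e-02 -3.000e-02  0.000e+00]
```

```bash
python3 -m handwheel '-1 0 0 -0.1 0;-1 0 0 -0.2 0;-1 0 0 -0.3 0;-1 0 0 -0.37 0;-1 0 0 -0.395 0;-1 0 0 -0.40 0;-1 0 0 -0.40 0;-1 0 0 -0.40 0'; python3 -m handwheel '0.8 0 0 0 0;0.8 0 0 0 0;0.8 0 0 0 0;0.8 0 0 0 0;0.8 0 0 0 0;0.8 0 0 0 0'; python3 -m handwheel '0.8 0 0 0.2 0;0.8 0 0 0.5 0;0.8 0 0 0.9 0;0.8 0 0 1 0;0.8 0 0 1 0;0.8 0 0 1 0'; python3 -m handwheel '0.8 0 0 0.3 0;0.8 0 -0.3 0.6 0;0.8 0 -0.7 0.9 0;0.8 0 -0.97 0.9 0;0.8 0 -0.97 0.9 0;0.8 0 -0.97 0.9 0;0.8 0 -0.97 0.9 0'
python3 - <<'E'
from h import *
w=arm.read_camera("wrist");np.savez("pics/w12.npz",**w)
s=arm.get_state();print(s["tcp_pos"],s["tcp_rot"]);discs(w)
E
```

```text
time: 20.8
tcp_pos: [0.5591, 0.2929, 0.0063]
tcp_rot: [-90.0, -0.0, -105.7]
ft_force: [-2.1, -0.8, 4.1]
finger_gap: 0.557
time: 21.4
tcp_pos: [0.5594, 0.2928, 0.0062]
tcp_rot: [-90.0, 0.0, -105.7]
ft_force: [0.2, -0.5, 0.2]
finger_gap: 0.9
time: 22.0
tcp_pos: [0.5589, 0.2926, 0.1051]
tcp_rot: [-90.0, -0.0, -105.7]
ft_force: [-0.3, 0.2, -0.7]
finger_gap: 0.902
time: 22.7
tcp_pos: [0.5583, 0.1963, 0.1941]
tcp_rot: [-90.2, -0.1, -105.7]
ft_force: [-0.8, -0.7, -0.9]
finger_gap: 0.902
[0.55845867 0.19658311 0.19440514] [-9.01472628e+01 -6.32523833e-02 -1.05695439e+02]
disc px [453. 215.] circle 754.6 104.1 29.8 ell [755.4 103.5] [40.3 52.1]
disc px [240. 180.] circle 540.6 204.5 26.9 ell [540.2 204.5] [49.6 52.6]
disc px [231.  91.] circle 557.1 291.9 25.9 ell [557.1 292. ] [49.8 50.7]
```

```bash
python3 -m handwheel '0.8 -0.168 0.08 -0.2 0;0.8 -0.168 0.08 -0.5 0;0.8 -0.168 0.08 -0.9 0;0.8 -0.168 0.08 -0.9 0;0.8 -0.168 0.08 -0.9 0'; python3 -m handwheel '0.8 0 0 -0.3 0;0.8 0 0 -0.6 0;0.8 0 0 -0.8 0;0.8 0 0 -0.99 0;0.8 0 0 -0.99 0;0.8 0 0 -0.99 0'; python3 -m handwheel '-1 0 0 0 0;-1 0 0 0 0;-1 0 0 0 0;-1 0 0 0 0;-1 0 0 0 0;-1 0 0 0 0;-1 0 0 0 0' 25; python3 -m handwheel '-1 0 0 0.05 0;-1 0 0 0.15 0;-1 0 0 0.3 0;-1 0 0 0.4 0;-1 0 0 0.4 0;-1 0 0 0.4 0;-1 0 0 0.4 0'; python3 heft.py
```

```text
time: 23.25
tcp_pos: [0.5414, 0.2043, 0.1055]
tcp_rot: [-90.2, -0.1, -105.7]
ft_force: [0.1, -0.5, 1.3]
finger_gap: 0.9
time: 23.85
tcp_pos: [0.544, 0.2044, 0.0093]
tcp_rot: [-89.9, 0.1, -105.7]
ft_force: [0.4, 0.4, 0.4]
finger_gap: 0.896
time: 24.55
tcp_pos: [0.5425, 0.204, 0.0076]
tcp_rot: [-90.0, 0.0, -105.7]
ft_force: [-3.3, 1.2, 5.3]
finger_gap: 0.552
time: 25.25
tcp_pos: [0.5421, 0.2037, 0.0467]
tcp_rot: [-90.0, -0.0, -105.7]
ft_force: [-0.6, -0.3, -5.4]
finger_gap: 0.556
mean [-0.09  0.08 -4.43] sd [0.35 0.4  0.49] tcp [0.5425 0.2038 0.0472] gap 0.556 tau [-0.000e+00 -5.765e+01 -4.784e+01  7.000e-02 -2.000e-02 -0.000e+00]
```

The middle tin reads 4.4 N, against 1.9 N for the left one. I'll set it back and heft the right one too.

```bash
python3 -m handwheel '-1 0 0 -0.1 0;-1 0 0 -0.2 0;-1 0 0 -0.3 0;-1 0 0 -0.37 0;-1 0 0 -0.395 0;-1 0 0 -0.40 0;-1 0 0 -0.40 0;-1 0 0 -0.40 0'; python3 -m handwheel '0.8 0 0 0 0;0.8 0 0 0 0;0.8 0 0 0 0;0.8 0 0 0 0;0.8 0 0 0 0;0.8 0 0 0 0'; python3 -m handwheel '0.8 0 0 0.2 0;0.8 0 0 0.5 0;0.8 0 0 0.9 0;0.8 0 0 1 0;0.8 0 0 1 0;0.8 0 0 1 0'; python3 -m handwheel '0.8 0 0 0.3 0;0.8 -0.1 -0.3 0.6 0;0.8 -0.2 -0.7 0.9 0;0.8 -0.2 -0.87 0.9 0;0.8 -0.2 -0.87 0.9 0;0.8 -0.2 -0.87 0.9 0;0.8 -0.2 -0.87 0.9 0'
python3 - <<'E'
from h import *
w=arm.read_camera("wrist");np.savez("pics/w13.npz",**w)
s=arm.get_state();print(s["tcp_pos"],s["tcp_rot"]);discs(w)
E
```

```text
time: 26.55
tcp_pos: [0.5423, 0.2039, 0.0073]
tcp_rot: [-90.0, -0.0, -105.7]
ft_force: [-3.6, -0.5, 3.2]
finger_gap: 0.555
time: 27.15
tcp_pos: [0.5427, 0.2038, 0.0073]
tcp_rot: [-90.0, 0.0, -105.7]
ft_force: [-0.2, 0.4, 0.5]
finger_gap: 0.899
time: 27.75
tcp_pos: [0.542, 0.2037, 0.1061]
tcp_rot: [-90.1, -0.0, -105.7]
ft_force: [0.3, -0.9, -0.7]
finger_gap: 0.9
time: 28.45
tcp_pos: [0.5215, 0.1176, 0.1951]
tcp_rot: [-90.2, -0.1, -105.7]
ft_force: [-0.2, -0.3, -0.3]
finger_gap: 0.9
[0.52171826 0.11768284 0.19544244] [-9.01599153e+01 -4.79233121e-02 -1.05692379e+02]
disc px [255. 182.] circle 518.7 119.2 26.9 ell [518.5 119. ] [49.7 52.6]
disc px [475. 156.] circle 749.1 86.2 34.4 ell [748.6  84.5] [40.1 68.9]
disc px [254.  96.] circle 540.4 203.0 26.1 ell [540.4 203. ] [49.5 51.1]
disc px [245.   9.] circle 555.2 284.1 23.7 ell [553.5 278.4] [20.9 51.4]
```

```bash
python3 -m handwheel '0.8 -0.018 0.005 -0.2 0;0.8 -0.018 0.005 -0.5 0;0.8 -0.018 0.005 -0.9 0;0.8 -0.018 0.005 -0.9 0;0.8 -0.018 0.005 -0.9 0'; python3 -m handwheel '0.8 0 0 -0.3 0;0.8 0 0 -0.6 0;0.8 0 0 -0.8 0;0.8 0 0 -0.99 0;0.8 0 0 -0.99 0;0.8 0 0 -0.99 0'; python3 -m handwheel '-1 0 0 0 0;-1 0 0 0 0;-1 0 0 0 0;-1 0 0 0 0;-1 0 0 0 0;-1 0 0 0 0;-1 0 0 0 0' 25; python3 -m handwheel '-1 0 0 0.05 0;-1 0 0 0.15 0;-1 0 0 0.3 0;-1 0 0 0.4 0;-1 0 0 0.4 0;-1 0 0 0.4 0;-1 0 0 0.4 0'; python3 heft.py
```

```text
time: 29.0
tcp_pos: [0.5197, 0.1179, 0.1066]
tcp_rot: [-90.2, -0.1, -105.7]
ft_force: [0.2, 0.1, -0.3]
finger_gap: 0.898
time: 29.6
tcp_pos: [0.5222, 0.1177, 0.0103]
tcp_rot: [-89.9, 0.0, -105.7]
ft_force: [0.1, -0.4, 0.7]
finger_gap: 0.898
time: 30.3
tcp_pos: [0.5208, 0.1174, 0.0086]
tcp_rot: [-90.0, 0.0, -105.7]
ft_force: [-1.6, 1.1, 4.7]
finger_gap: 0.556
time: 31.0
tcp_pos: [0.5204, 0.1173, 0.0478]
tcp_rot: [-90.0, -0.0, -105.7]
ft_force: [0.2, -1.2, -1.3]
finger_gap: 0.558
mean [ 0.26 -0.16 -2.06] sd [0.35 0.34 0.27] tcp [0.5207 0.1174 0.0481] gap 0.559 tau [-0.000e+00 -4.978e+01 -4.641e+01  7.000e-02 -1.000e-02  0.000e+00]
```

The right tin reads 2.1 N, so the middle one is the heaviest. Putting the right one back and fetching the middle.

```bash
python3 -m handwheel '-1 0 0 -0.1 0;-1 0 0 -0.2 0;-1 0 0 -0.3 0;-1 0 0 -0.37 0;-1 0 0 -0.395 0;-1 0 0 -0.40 0;-1 0 0 -0.40 0;-1 0 0 -0.40 0'; python3 -m handwheel '0.8 0 0 0 0;0.8 0 0 0 0;0.8 0 0 0 0;0.8 0 0 0 0;0.8 0 0 0 0;0.8 0 0 0 0'; python3 -m handwheel '0.8 0 0 0.2 0;0.8 0 0 0.5 0;0.8 0 0 0.9 0;0.8 0 0 1 0;0.8 0 0 1 0;0.8 0 0 1 0'; python3 -m handwheel '0.8 0.1 0.4 0 0;0.8 0.21 0.84 0 0;0.8 0.21 0.86 0 0;0.8 0.21 0.86 0 0;0.8 0.21 0.86 0 0'
python3 - <<'E'
from h import *
w=arm.read_camera("wrist");np.savez("pics/w14.npz",**w)
s=arm.get_state();print(s["tcp_pos"],s["tcp_rot"]);discs(w)
E
```

```text
time: 32.3
tcp_pos: [0.5203, 0.1173, 0.0084]
tcp_rot: [-90.1, -0.0, -105.7]
ft_force: [-4.5, -0.4, 6.3]
finger_gap: 0.556
time: 32.9
tcp_pos: [0.5208, 0.1173, 0.0082]
tcp_rot: [-90.0, 0.0, -105.7]
ft_force: [-1.1, 0.1, -0.1]
finger_gap: 0.897
time: 33.5
tcp_pos: [0.5202, 0.1173, 0.1071]
tcp_rot: [-90.1, -0.0, -105.7]
ft_force: [0.8, -0.2, 0.0]
finger_gap: 0.899
time: 34.0
tcp_pos: [0.5406, 0.2024, 0.1064]
tcp_rot: [-90.1, -0.1, -105.7]
ft_force: [0.2, 0.2, -0.4]
finger_gap: 0.9
[0.54089941 0.20220916 0.10694506] [-9.00986536e+01 -8.46313229e-02 -1.05783056e+02]
disc px [259. 208.] circle 541.1 204.9 27.3 ell [541.6 206. ] [49.5 51.7]
disc px [248.  88.] circle 557.4 291.8 26.1 ell [557.5 291.8] [51.1 51.3]
```

Now I descend, grip, lift, and carry it over the plate.

```bash
python3 -m handwheel '0.8 0.005 0.01 -0.3 0;0.8 0.005 0.01 -0.6 0;0.8 0.005 0.01 -0.8 0;0.8 0.005 0.01 -0.99 0;0.8 0.005 0.01 -0.99 0;0.8 0.005 0.01 -0.99 0'; python3 -m handwheel '-1 0 0 0 0;-1 0 0 0 0;-1 0 0 0 0;-1 0 0 0 0;-1 0 0 0 0;-1 0 0 0 0;-1 0 0 0 0' 30; python3 -m handwheel '-1 0 0 0.05 0;-1 0 0 0.2 0;-1 0 0 0.5 0;-1 0 0 0.8 0;-1 0 0 1 0;-1 0 0 1 0;-1 0 0 1 0'; python3 -m handwheel '-1 0 0 0.3 0;-1 0 0 0.6 0;-1 0 0 0.9 0;-1 0 0 0.9 0;-1 0 0 0.9 0'; python3 heft.py
```

```text
time: 34.65
tcp_pos: [0.542, 0.2034, 0.0093]
tcp_rot: [-90.0, -0.0, -105.8]
ft_force: [-0.2, -0.4, 1.0]
finger_gap: 0.899
time: 35.35
tcp_pos: [0.5426, 0.2045, 0.0097]
tcp_rot: [-90.0, 0.0, -105.7]
ft_force: [-1.2, 0.0, 4.1]
finger_gap: 0.555
time: 36.05
tcp_pos: [0.5423, 0.2044, 0.1093]
tcp_rot: [-90.0, 0.0, -105.7]
ft_force: [-0.9, -0.2, -4.6]
finger_gap: 0.556
time: 36.55
tcp_pos: [0.5418, 0.2042, 0.1973]
tcp_rot: [-90.1, -0.0, -105.7]
ft_force: [-0.7, 0.1, -4.5]
finger_gap: 0.552
mean [ 0.03 -0.11 -4.44] sd [0.43 0.51 0.55] tcp [0.5422 0.2043 0.1989] gap 0.558 tau [-0.000e+00 -5.531e+01 -5.155e+01  7.000e-02 -2.000e-02 -0.000e+00]
```

```bash
python3 -m handwheel '-1 0.02 -0.2 0 0;-1 0.03 -0.5 0 0;-1 0.03 -0.8 0 0;-1 0.03 -1 0 0'; python3 -m handwheel '-1 0.02 -0.3 0 0;-1 0.03 -0.6 0 0;-1 0.03 -0.9 0 0;-1 0.03 -1 0 0';python3 -m handwheel '-1 0.02 -0.3 0 0;-1 0.028 -0.5 0 0;-1 0.028 -0.7 0 0;-1 0.028 -0.788 0 0;-1 0.028 -0.788 0 0;-1 0.028 -0.788 0 0;-1 0.028 -0.788 0 0'; python3 heft.py
python3 - <<'E'
from h import *
t=arm.read_camera("top");np.savez("pics/top15.npz",**t);a=np.load("pics/top0.npz")["color"].astype(int)
print(arm.get_state()["time"],arm.get_state()["tcp_rot"])
d=(abs(t["color"].astype(int)-a).max(2)>45).astype(np.uint8);d=cv2.medianBlur(d,3)
n,_,st,ce=cv2.connectedComponentsWithStats(d)
for s,c in zip(st[1:],ce[1:]):
    if s[4]>12: print("changed",s,c.round())
for X in((.557,.292,.083),(.5402,.2037,.083),(.5185,.118,.083)): print(proj(t,X).round())
E
```

```text
time: 37.45
tcp_pos: [0.5453, 0.1026, 0.1993]
tcp_rot: [-90.0, -0.0, -105.8]
ft_force: [0.3, 0.1, -4.1]
finger_gap: 0.556
time: 37.85
tcp_pos: [0.5483, 0.0017, 0.1994]
tcp_rot: [-90.0, -0.1, -105.9]
ft_force: [-0.5, 1.1, -4.4]
finger_gap: 0.554
time: 38.55
tcp_pos: [0.5511, -0.0734, 0.1992]
tcp_rot: [-90.0, 0.0, -105.7]
ft_force: [-0.8, 0.2, -5.1]
finger_gap: 0.554
mean [ 0.11 -0.1  -4.77] sd [0.45 0.29 0.42] tcp [ 0.5511 -0.0744  0.1993] gap 0.555 tau [ 7.000e-02 -5.212e+01 -5.175e+01  8.000e-02  1.000e-02  0.000e+00]
39.1 [-9.00007265e+01  8.70138545e-04 -1.05747303e+02]
changed [214  78   7  13  30] [217.  84.]
changed [254  96  37  34 576] [273. 112.]
changed [206 103   9  15  93] [210. 111.]
changed [199 105   4   9  19] [201. 109.]
changed [272 107   3   7  13] [273. 110.]
changed [222 110   6   5  22] [224. 112.]
changed [188 123   7  15  53] [191. 130.]
changed [203 125   7   7  41] [206. 128.]
changed [213 126  52  42 943] [241. 149.]
changed [196 128   4  10  24] [198. 132.]
changed [190 138  20  39 456] [200. 158.]
changed [220 166  39  34 897] [239. 183.]
changed [146 172
[... 427 characters left out ...]
6 262] [475. 272.]
changed [506 275   6   6  22] [509. 278.]
changed [456 283   7   7  21] [459. 286.]
changed [445 288   8  11  54] [449. 292.]
changed [454 291   4   6  15] [455. 293.]
changed [419 293  14  17 147] [425. 301.]
changed [226 294  14  45 341] [232. 314.]
changed [ 119  308  103   76 5004] [177. 351.]
changed [461 308   7  11  52] [464. 313.]
changed [ 280  318  126   53 4104] [337. 342.]
changed [399 323   7  11  53] [402. 328.]
changed [414 332  25   8  96] [427. 336.]
changed [420 340  35  15 210] [441. 346.]
changed [465 348   7  36 150] [468. 368.]
changed [383 352  21   9 133] [392. 355.]
changed [ 98 362  25  22 226] [112. 375.]
[[126. 175.]]
[[155. 181.]]
[[183. 188.]]
```

Run:
```python
from h import *
t=arm.read_camera("scene");a=np.load("pics/scene0.npz")["color"].astype(np.float32);b=t["color"].astype(np.float32)
for n,(x0,y0,x1,y1) in dict(dish=(137,222,202,260),box=(215,264,264,302),roll=(143,175,165,216),cup=(134,145,161,180),lotion=(292,250,328,323),tinL=(370,240,408,285),tinR=(312,202,342,243),tinM=(341,221,371,261)).items():
    A,B=[cv2.Canny(i[y0:y1,x0:x1].astype(np.uint8),60,150).astype(np.float32) for i in(a,b)]
    (s,r)=cv2.phaseCorrelate(cv2.GaussianBlur(A,(5,5),0),cv2.GaussianBlur(B,(5,5),0));print(n,"shift px",np.round(s,2),"resp",round(r,2),"absdiff",abs(a-b)[y0:y1,x0:x1].mean().round(1))
```

```text
dish shift px [-0.06  0.17] resp 0.8 absdiff 4.9
box shift px [-0.02 -0.06] resp 0.99 absdiff 5.5
roll shift px [0.08 0.52] resp 1.01 absdiff 5.0
cup shift px [0.37 0.06] resp 0.98 absdiff 4.1
lotion shift px [0.01 0.57] resp 0.95 absdiff 6.2
tinL shift px [0.03 0.06] resp 0.85 absdiff 5.5
tinR shift px [-0.11  0.71] resp 0.61 absdiff 13.4
tinM shift px [-1.17  0.36] resp 0.23 absdiff 21.0
```

The bystanders have not moved, the two light tins are in place and the middle spot is empty. Handing in.

```bash
python3 -c "
from rig import arm
print(arm.close_job()); s=arm.get_state(); print(s['time'],s['tcp_pos'],s['finger_gap'])"
```

```text
the job is handed in; nothing more can be done
None
the job is handed in; nothing more can be done
```

The job is handed in at about 39 s of the 72 s allowed. The arm is holding the heaviest tin, the middle one, upright over the middle of the shelf plate. By the recorded heights its underside is about 14 cm above the plate.

- **Plate:** I lowered it over both pins until it touched at the height expected for flush (10 N), then let go. The wrist camera then measured it at full size at the seated height, with both pins showing through the holes.
- **Hefting, left to right:** the tins read about 1.9, 4.4 and 2.1 N. The middle tin read 4.4 to 4.8 N again at the end. I set each one back to within about 2 mm of where I found it, except the right one: I took no close measurement of it after setting it down.
- **Last checks:** compared with the first scene picture, the bystanders and the left tin shifted by less than 0.6 pixel. The right tin showed 0.7 pixel on a weaker match, because the picture around it had changed with the middle tin gone. The top-view comparison was cluttered by the arm and its shadow, so it showed little.
- **Disagreement:** the real fingertips sat about 29 mm higher than the reported tool position. Because of that, my first grasp of the plate closed on air just above it, with no force felt and no movement seen. I corrected all later heights for this.

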